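# Dip the thermometer probe in the blue rinse pot

### The arm

A 6-joint arm with a two-finger parallel gripper is mounted at the origin on the work surface. World frame = base frame: x ahead of the robot, y to its left, z up, the work surface at z = 0. Lengths are in mm, angles in rad, forces in N, time in s.
With the tool pointing down it reaches from about 375 to 925 mm from the base axis. Payload 5.7 kg.
Tool frame: the origin (TCP) lies on the centre line of the jaws, within the pads' length; the fingertips stand 25 mm ahead of it and the grasp point (between the pads) lies 6 mm ahead of it; y points along the fingers, z is the direction in which the jaws open and shut, and the axes are right-handed (so a half turn about y gives the same grasp; the last joint's range is limited). The gripper opens to 85 mm and grips with 20 to 120 N. Pads are 22 mm wide; open, the fingers measure 114 mm over their backs; the gripper's body (76 mm by 85 mm) begins 54 mm behind the grasp point. The pads swing forward as they close: fully open they stand 13 mm farther back than shut.
Start: joints at [-1.425, 0.359, 1.51, -0, 1.272, -0.115], TCP at [154.699, -579.685, 256.267] pointing down, gripper open.
Joint ranges: [-2.97, 2.97], [-1.01, 2.36], [0.21, 2.38], [-0.96, 4.11], [0.2, 2.71], [-2.98, 2.98]. Speed limits (rad/s): [2.39, 2.39, 3.14, 3.14, 3.14, 3.14].

### API

Orientations are given as a unit quaternion [x, y, z, w].
In Python, from plant import ctrl gives the robot as it stands. The module is installed in compiled form; this text tells all that it offers.
- The arm moves only by the tool send_rows, never from a script. Its argument "steps" is a list of rows, each a list of 3 entries, a list of its own where there are three numbers: the shift along the tool's x, y, z in mm, then the turn about the tool's y in degrees, then the closure in counts, from 0 (fully open) to 255 (shut). A call has exactly 5 rows; each row is the pose to reach, as a shift and turn from the pose commanded when the call began, along the tool's axes at that moment; what a row does not reach only later rows make up. A row lasts 1/12 s, in which the tool goes at most 41.7 mm and 7.16 degrees, less where a joint would pass 70% of its speed; a pose out of reach is approached as far as the arm can. A call with a gripper value outside its range is refused whole. The fingers move at their own pace and stop on an object; "newtons" is the grip in N (left out, the last holds). Time passes only in rows, so rows that repeat a pose let the fingers close, or fill a call up. It gives the time, the measured TCP pose, the force and the opening at its end, in the units of the state.
- ctrl.sense(): the state, without advancing time (a new reading comes with each control period).
- ctrl.capture(name): name is "scene" or "side" or "wrist"; returns the picture (384x512x3 uint8, blue, green, red); there is no depth.
- ctrl.get_calibration(name): a dict with "fovy" (degrees; the focal length in pixels is half the picture's height over the tangent of half this angle, whatever the lens; pixels are square), "cx", "cy" (the principal point, pixels), "eye" and "rotation" of the camera in the world; the wrist camera has in their place "hand_eye" (4x4, takes a point from camera to tool coordinates, whose origin is the TCP and whose axes are the tool frame's). Camera axes: x right, y down, z forward; pixel columns grow to the right and rows downward; lengths in mm; the calibration is good to about 2 mm. A picture is of the moment at which its call begins: read the wrist's pose just before it. get_calibration takes no time and is no camera call.
- ctrl.close_job(): hands the job in, once; it reports no verdict.
The state is a dict: "clock": time; "joints": joint angles; "qvel": joint speeds; "joint_torque": joint torques, N m; "ee_pos": TCP position; "orientation": TCP orientation; "contact_force": force on the tool from outside, world axes, zero at the start; "ft_torque": the same for the moment, N m; "gripper_width": finger opening in mm.
Only numpy, scipy, OpenCV 4.12 (cv2) and the standard library are available. Lean on these libraries where they do the work, as an engineer would, in place of code of your own. Each camera call takes 0.05 s, during which the arm holds its last target. There are 200 camera calls.

### The job

Before service in the food truck, give the probe thermometer its dip: lift it by its yellow handle out of the steel stand and, keeping it upright in the gripper, lower its tip about half-way down into the blue pot. Then put it back in the stand, hanging upright by its black guard as before, and let go. Leave the blue pot standing where it is.

Things in the scene. Friction and masses are not known exactly. Their poses are not given: they have to be found in the camera images.
- probe_grip (a point): Loose probe thermometer, about 0.12 kg, hanging upright in the stand. Point: on its axis, half-way up its round yellow handle (24 mm diameter, 72 mm tall, any grasp yaw). The handle stands on a round black guard (54 mm diameter, 4 mm thick) whose underside lies 40 mm below this point; below the guard runs a steel rod, 10 mm diameter, 100 mm long. Its z axis points up along the handle.
- probe_tip (a point): The lower end of the same probe's steel rod, on its axis, 140 mm below probe_grip.
- stand_mouth (a point): Fixed sheet-steel stand, 84 x 84 mm, 115 mm tall, two side plates with the front and back open, and a 5 mm top plate. Point: centre of the round hole (31 mm diameter) at the upper face of the top plate. z is up. The rod hangs through the hole and the guard rests on the top plate, so probe_grip is then 40 mm above this point.
- rinse_pot_rim (a point): Loose empty blue plastic pot, 0.35 kg, open at the top, 84 mm outside diameter at the rim, narrowing downward, 80 mm tall, wall 3 mm, standing on the counter. Point: centre of its mouth at rim height; z is up. A white and a red pot of the same shape stand nearby; only the blue one counts.
There are look-alikes about, which are no part of the job. What is meant by the part that bears probe_grip is not orange, and is the smaller of those in its own colour.

How it is judged:
By the outcome, as a careful person would: the job done as asked, in the order asked, and still so for the second after the job is handed in, with the robot touching nothing.
It also fails if it takes over 40 s, if anything falls off the work surface, if the arm or the gripper's body presses on something with over 40 N, if the wrist force passes 120 N, or if a joint passes its speed limit or range.

## Working session

There is one attempt and no reset: what is moved stays moved. The work goes in short steps, Python scripts to look and compute and a tool call to move; the robot and the scene stay as the last step left them, time stands still between calls to the robot, and variables do not carry over. Pictures are saved under pics/ and viewed, about 8 in all and at most 12, crops included, and the job is handed in when it is done.

Besides the shell and the picture viewer there is one more tool, called after "Emit:" by a JSON object that holds its "name" and its "arguments", one argument or row to a line. send_rows: Moves the arm, as the interface text tells. Its arguments: {"type":"object","properties":{"steps":{"type":"array"},"newtons":{"type":"number"}},"required":["steps"]}

```bash
mkdir -p pics
python3 - <<'E'
from plant import ctrl
import cv2,numpy as np
print(ctrl.sense())
for n in("scene","side","wrist"):
    print(n,ctrl.get_calibration(n))
a=ctrl.capture("scene");b=ctrl.capture("side")
cv2.imwrite("pics/scene.png",a);cv2.imwrite("pics/side.png",b)
E
```

```text
{'clock': 0.0, 'joints': array([-1.42508177e+00,  3.59520200e-01,  1.51146012e+00, -8.62506001e-06,
        1.27252720e+00, -1.15087825e-01]), 'qvel': array([-0.00075946,  0.00057144, -0.00017731, -0.00037491, -0.00021928,
        0.00014484]), 'joint_torque': array([ 3.06591683e-03, -5.27605748e+01, -2.78619629e+01,  2.30104729e-05,
        1.28024918e-02, -1.28244359e-06]), 'ee_pos': array([ 154.6140618 , -579.05448585,  255.43398164]), 'orientation': array([-0.09196059,  0.70177975, -0.70042598,  0.09193403]), 'contact_force': array([-0.3425537 ,  0.96963277, -0.44943979]), 'ft_torque': array([ 0.01934612,  0.04134998, -0.04089799]), 'gripper_width': 85.09164183233311}
scene {'fovy': 43.68269292432955, 'cx': 258.73534849468683, 'cy': 192.2485248620983, 'eye': array([ 909.20279071, -548.71249577, 1121.83046378]), 'rotation': array([ 0.91966952,  0.2867027 , -0.07716549, -0.2570117 ])}
side {'fovy': 47.0523400268478, 'cx': 254.5020191894708, 'cy': 191.95981279703452, 'eye': array([439.24982576, 608.00654401, 703.62915499]), 'rotation': array([-0.09708235,  0.90724796, -0.40741505,  0.03858927])}
wrist {'fovy': 65.9365985497339, 'cx': 251.336772689666, 'cy': 188.4129504258972, 'hand_eye': array([[-2.60853789e-04,  9.54064559e-01,  2.99600982e-01,
        -7.57051972e+01],
       [-2.62492122e-04, -2.99601048e-01,  9.54064538e-01,
        -1.17089100e+02],
       [ 9.99999932e-01,  1.70228452e-04,  3.28586499e-04,
         4.64504458e-01],
       [ 0.00000000e+00,  0.00000000e+00,  0.00000000e+00,
         1.00000000e+00]])}
```

View pics/scene.png

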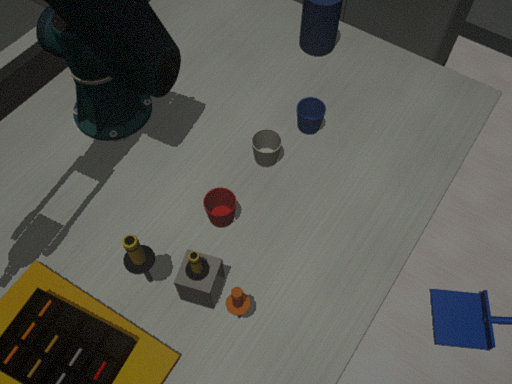

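View pics/side.png

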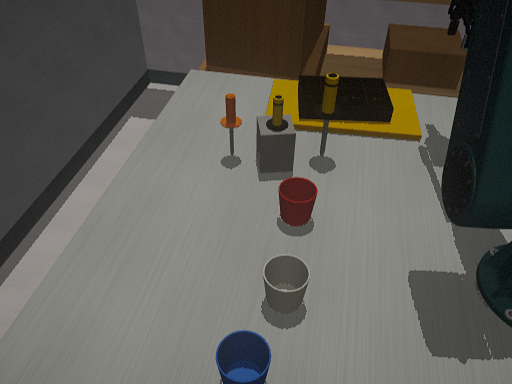

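The scene picture shows these look-alikes:
- **Yellow handles:** the smaller one hangs in the stand at (197,262). The larger one stands free at (132,250).
- **Orange probe:** (237,298).
- **Pots:** blue (311,115), white (266,148), red (220,207).
- **Other blue things:** a canister at (320,25) and a dustpan on the floor at (462,318).

By the description I choose the smaller yellow probe in the stand and the blue pot. Next I measure them and check a crop.

```bash
cat > h.py <<'E'
import numpy as np,cv2
from scipy.spatial.transform import Rotation as R
from plant import ctrl
def cam(n,s=None):
    c=ctrl.get_calibration(n);f=192/np.tan(np.radians(c["fovy"])/2)
    if n=="wrist":
        T=c["hand_eye"];Q=R.from_quat(s["orientation"]).as_matrix()
        return f,c["cx"],c["cy"],s["ee_pos"]+Q@T[:3,3],Q@T[:3,:3]
    return f,c["cx"],c["cy"],c["eye"],R.from_quat(c["rotation"]).as_matrix()
def ray(C,p):
    f,cx,cy,e,M=C;d=M@np.array([(p[0]-cx)/f,(p[1]-cy)/f,1]);return e,d/np.linalg.norm(d)
def plane(C,p,z):
    e,d=ray(C,p);return e+d*(z-e[2])/d[2]
def tri(C1,p1,C2,p2):
    a,u=ray(C1,p1);b,v=ray(C2,p2)
    t=np.linalg.lstsq(np.c_[u,-v],b-a,rcond=None)[0]
    P,Q=a+t[0]*u,b+t[1]*v;return (P+Q)/2,np.linalg.norm(P-Q)
def proj(C,X):
    f,cx,cy,e,M=C;q=M.T@(np.asarray(X)-e);return np.array([cx+f*q[0]/q[2],cy+f*q[1]/q[2]])
def blobs(im,lo,hi,amin=25):
    m=cv2.inRange(cv2.cvtColor(im,cv2.COLOR_BGR2HSV),lo,hi)
    n,l,st,c=cv2.connectedComponentsWithStats(m)
    return [(st[i],c[i],(l==i)) for i in range(1,n) if st[i][4]>=amin]
Y=((20,120,50),(35,255,255));B=((105,120,40),(130,255,255))
E
python3 - <<'E'
from h import *
for n in("scene","side"):
    im=cv2.imread(f"pics/{n}.png")
    for nm,r in(("Y",Y),("B",B)):
        for st,c,m in blobs(im,*r): print(n,nm,st,c.round(1))
a=cv2.imread("pics/scene.png")[220:325,100:260];b=cv2.imread("pics/side.png")[65:185,210:370]
a=cv2.resize(a,(400,262),interpolation=cv2.INTER_CUBIC);b=cv2.resize(b,(400,300),interpolation=cv2.INTER_CUBIC)
cv2.imwrite("pics/crop.png",cv2.vconcat([a,b]))
E
```

```text
scene Y [122 234  16  17 126] [130.1 242.5]
scene Y [128 250  17  15 126] [135.7 257. ]
scene Y [188 251  11  12  73] [193.2 256.8]
scene Y [   0  261  180  123 5142] [ 92.  324.1]
scene Y [190 263  11  10  69] [195.6 267.7]
scene Y [ 50 335   8   9  27] [ 54. 339.]
scene Y [ 27 359  14  18  51] [ 34.  367.6]
scene Y [  0 370  22  14 160] [  7.2 378.9]
scene B [310   0  30   6  85] [325.    1.8]
scene B [297  97  29  23 281] [311.2 108.9]
scene B [ 431  289   59   61 2827] [458.5 318.8]
scene B [484 290  28  57 319] [493.9 319.2]
side Y [325  72  14  13 122] [331.7  79. ]
side Y [ 265   78   59   53 1427] [288.5 105. ]
side Y [322  85  16  29 343] [328.9  99.3]
side Y [ 328   87   94   53 2059] [387.3 119. ]
side B [ 216  331   55   53 2050] [244.6 359.8]
```

View pics/crop.png

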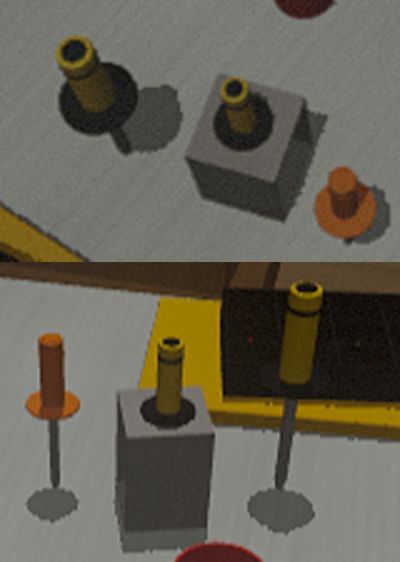

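The crop confirms the choice. The smaller yellow probe hangs in the steel stand, with its top ring at scene (193.6,254.8) and its guard at (197.2,268.8). In the side view these are at (278.4,97.4) and (277.6,124.6). The larger yellow one and the orange one stand outside the stand.

Run:
```python
from h import *
S=cam("scene");D=cam("side")
pts={"top":((193.6,254.8),(278.4,97.4),191),"guard":((197.2,268.8),(277.6,124.6),119),"bigtop":((130,240),(332,77),191),"orange":((237,291),(230.5,95),180)}
for k,(a,b,z) in pts.items(): print(k,tri(S,a,D,b),plane(S,a,z).round(1),plane(D,b,z).round(1))
t=np.linspace(0,2*np.pi,73)
# pot rim centre from extents of rim circle (left,right,top) per view
from scipy.optimize import least_squares
def ext(C,x,y):
    P=np.array([proj(C,(x+42*np.cos(q),y+42*np.sin(q),80)) for q in t]);return np.array([P[:,0].min(),P[:,0].max(),P[:,1].min()])
for n,C,o in(("scene",S,(297,326,97)),("side",D,(216,271,331))):
    r=least_squares(lambda v:ext(C,*v)-o,(700,-200));print(n,r.x,r.fun)
s=ctrl.sense();Q=R.from_quat(s["orientation"]).as_matrix();print(Q.round(3))
```

```text
top (array([ 568.79418564, -287.53405644,  191.35173163]), np.float64(0.9814300085126961)) [ 569.2 -287.3  191. ] [ 568.5 -288.5  191. ]
guard (array([ 568.39141251, -288.72027821,  116.60395026]), np.float64(2.7096837206723836)) [ 570.6 -289.   119. ] [ 566.7 -285.9  119. ]
bigtop (array([ 454.34416072, -345.85349696,  226.70230924]), np.float64(0.2817207746090542)) [ 436.  -337.8  191. ] [ 455.6 -417.1  191. ]
orange (array([ 686.08948189, -296.43629059,  177.83549922]), np.float64(2.8694692721590167)) [ 688.  -296.6  180. ] [ 683.8 -293.5  180. ]
scene [521.85843675 288.59867702] [-0.27783805  0.27734058 -0.01195255]
side [518.30472281 287.41238629] [-0.55405915  0.55567409 -0.06143762]
[[-0.966 -0.     0.258]
 [-0.258  0.002 -0.966]
 [-0.    -1.    -0.002]]
```

Emit:
{"name": "send_rows", "arguments": {
  "steps": [
    [[0,-40,0],0,0],
    [[-30,-60,-10],0,0],
    [[-70,-60,-26],0,0],
    [[-105,-60,-40],0,0],
    [[-140,-60,-52],0,0]
  ],
  "newtons": 40
}}

```text
clock: 0.52
ee_pos: [277.5, -491.9, 316.5]
orientation: [-0.092, 0.701, -0.701, 0.092]
contact_force: [0.2, 0.3, 0.5]
gripper_width: 85.5
```

Emit:
{"name": "send_rows", "arguments": {
  "steps": [
    [[-35,0,-13],0,0],
    [[-70,0,-26],0,0],
    [[-105,0,-39],0,0],
    [[-140,0,-52],0,0],
    [[-175,0,-65],0,0]
  ]
}}

```text
clock: 0.93
ee_pos: [430.0, -383.9, 316.0]
orientation: [-0.092, 0.701, -0.701, 0.092]
contact_force: [0.2, -0.5, 0.5]
gripper_width: 85.4
```

Emit:
{"name": "send_rows", "arguments": {
  "steps": [
    [[-35,0,-13],0,0],
    [[-70,0,-26],0,0],
    [[-105,0,-39],0,0],
    [[-140,0,-50],0,0],
    [[-160,0,-57],0,0]
  ]
}}

```text
clock: 1.35
ee_pos: [571.5, -286.4, 315.7]
orientation: [-0.092, 0.701, -0.701, 0.093]
contact_force: [0.7, -0.5, 0.1]
gripper_width: 85.4
```

Run:
```python
from h import *
s=ctrl.sense();im=ctrl.capture("wrist");cv2.imwrite("pics/w1.png",im)
C=cam("wrist",s);print(s["ee_pos"].round(1),proj(C,(568.7,-287.8,191)),proj(C,(568.7,-287.8,119)))
for st,c,m in blobs(im,*Y): print(st,c.round(1))
```

```text
[ 571.5 -286.4  315.7] [251.59268295 191.65480387] [251.59734163 171.26330212]
[283  37  11  11  33] [287.7  41.3]
[295  42   9  18  51] [298.7  50.6]
[301  42  15  22 101] [308.1  53.1]
[281  65  36  23 194] [299.1  78.1]
[270  74  18  10  54] [278.1  77.6]
[  306   140   206   213 12911] [409.3 209.8]
[242 160  27  43 727] [254.4 179.3]
[ 265  268   34   52 1221] [279.4 292.7]
[268 315  34  21 536] [284.3 325.9]
[400 374  40  10 339] [418.7 379.1]
```

View pics/w1.png

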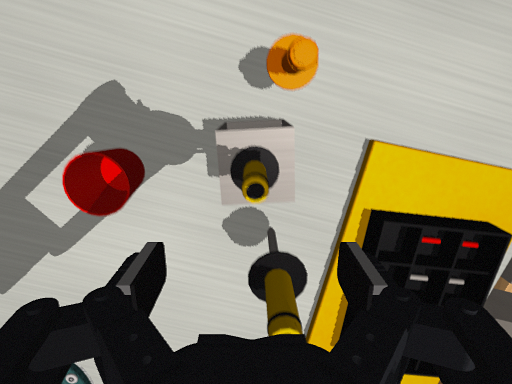

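Run:
```python
from h import *
s=ctrl.sense();C=cam("wrist",s);Q=R.from_quat(s["orientation"]).as_matrix()
im=cv2.imread("pics/w1.png")
hsv=cv2.cvtColor(im,cv2.COLOR_BGR2HSV)
m=(hsv[...,2]<60).astype(np.uint8);m[:140]=0;m[202:]=0;m[:,:225]=0;m[:,285:]=0
ys,xs=np.where(m);print("dark",xs.min(),xs.max(),ys.min(),ys.max())
for p,z in(((256,189),191),((254.5,169),119)):
    P=plane(C,p,z);print(P.round(1),(Q.T@(P-s["ee_pos"])).round(1))
```

```text
dark 230 277 147 198
[ 574.4 -289.1  191. ] [  0.7 124.6   4.5]
[ 574.5 -288.4  119. ] [  0.7 196.6   4. ]
```

The wrist picture shows the target under the tool: handle top at (256,189), guard at (254,169). The large probe is at (282,300), clear of the jaws. I descend next.

Emit:
{"name": "send_rows", "arguments": {
  "steps": [
    [[2,15,3],0,0],
    [[2,40,3],0,0],
    [[2,70,3],0,0],
    [[2,95,3],0,0],
    [[2,110,3],0,0]
  ]
}}

```text
clock: 1.82
ee_pos: [565.7, -291.5, 202.8]
orientation: [-0.093, 0.702, -0.7, 0.091]
contact_force: [0.4, -0.2, 0.3]
gripper_width: 85.3
```

Emit:
{"name": "send_rows", "arguments": {
  "steps": [
    [[0,12,0],0,0],
    [[0,25,0],0,0],
    [[0,36,0],0,0],
    [[0,42,0],0,0],
    [[0,42,0],0,0]
  ]
}}

```text
clock: 2.23
ee_pos: [566.9, -292.2, 162.9]
orientation: [-0.093, 0.702, -0.701, 0.091]
contact_force: [1.4, -0.5, -1.0]
gripper_width: 85.3
```

Run:
```python
from h import *
s=ctrl.sense();im=ctrl.capture("wrist");b=ctrl.capture("side")
print(s["ee_pos"].round(1),s["contact_force"].round(1))
cv2.imwrite("pics/w2.png",cv2.hconcat([cv2.resize(im,(400,300)),cv2.resize(b[60:210,190:390],(400,300))]))
```

```text
[ 566.9 -292.2  162.9] [ 1.4 -0.5 -1. ]
```

View pics/w2.png

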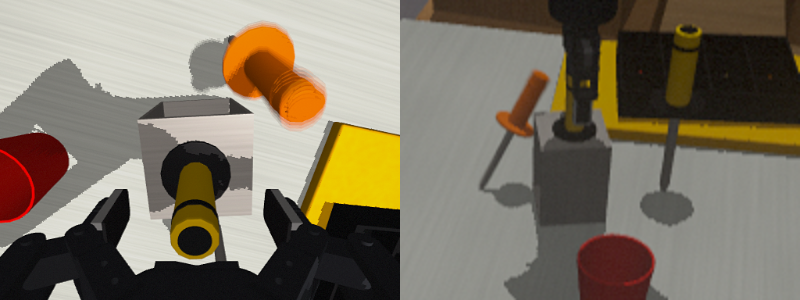

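The left half shows the jaws around the target handle at (195,215). The right half shows the orange probe tipping over at (520,130), so I see where it goes before I close.

Run:
```python
from h import *
for i in range(5): ctrl.capture("side")
s=ctrl.sense();im=ctrl.capture("wrist");b=ctrl.capture("side")
print(s["clock"],s["ee_pos"].round(1),s["contact_force"].round(1))
cv2.imwrite("pics/w3.png",cv2.hconcat([cv2.resize(im,(400,300)),cv2.resize(b[60:210,190:390],(400,300))]))
```

```text
2.5833 [ 568.  -292.8  165.1] [-0.3 -0.3 -0.1]
```

View pics/w3.png

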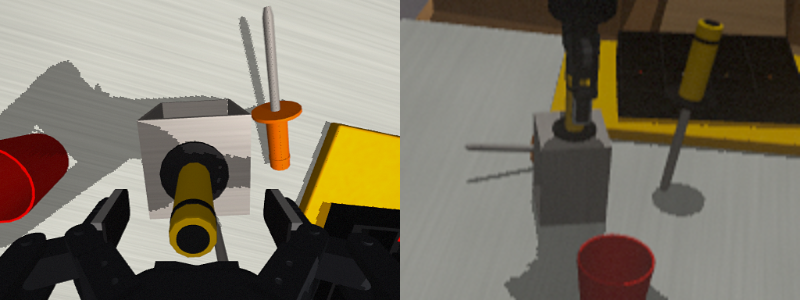

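The orange probe has fallen and lies beside the stand at (275,130). It was only balanced on its tip, and the large yellow one is tipping the same way. The target is undisturbed and centred between the jaws, so I close.

Emit:
{"name": "send_rows", "arguments": {
  "steps": [
    [[0,2,0],0,120],
    [[0,2,0],0,200],
    [[0,2,0],0,255],
    [[0,2,0],0,255],
    [[0,2,0],0,255]
  ],
  "newtons": 45
}}

```text
clock: 3.1
ee_pos: [567.6, -292.4, 162.2]
orientation: [-0.092, 0.701, -0.701, 0.092]
contact_force: [-0.5, 3.1, 1.8]
gripper_width: 25.6
```

Emit:
{"name": "send_rows", "arguments": {
  "steps": [
    [[0,0,0],0,255],
    [[0,0,0],0,255],
    [[0,0,0],0,255],
    [[0,0,0],0,255],
    [[0,0,0],0,255]
  ]
}}

```text
clock: 3.52
ee_pos: [567.7, -292.5, 162.4]
orientation: [-0.092, 0.701, -0.701, 0.092]
contact_force: [0.4, 0.3, 0.7]
gripper_width: 23.2
```

Emit:
{"name": "send_rows", "arguments": {
  "steps": [
    [[0,-10,0],0,255],
    [[0,-25,0],0,255],
    [[0,-45,0],0,255],
    [[0,-65,0],0,255],
    [[0,-85,0],0,255]
  ]
}}

```text
clock: 3.93
ee_pos: [567.3, -292.3, 248.5]
orientation: [-0.092, 0.701, -0.701, 0.092]
contact_force: [-0.4, -0.5, -1.2]
gripper_width: 23.0
```

Emit:
{"name": "send_rows", "arguments": {
  "steps": [
    [[0,-20,0],0,255],
    [[0,-40,0],0,255],
    [[0,-55,0],0,255],
    [[0,-60,0],0,255],
    [[0,-60,0],0,255]
  ]
}}

```text
clock: 4.35
ee_pos: [568.2, -292.9, 309.3]
orientation: [0.091, -0.7, 0.702, -0.093]
contact_force: [0.7, -0.6, -1.5]
gripper_width: 22.9
```

Run:
```python
from h import *
s=ctrl.sense();im=ctrl.capture("scene");b=ctrl.capture("side")
print(s["clock"],s["ee_pos"].round(1),s["gripper_width"])
cv2.imwrite("pics/l1.png",cv2.hconcat([cv2.resize(im[60:330,90:378],(400,375)),cv2.resize(b[0:230,170:415],(400,375))]))
Q=R.from_quat(s["orientation"]).as_matrix()
print("to pot",(Q.T@(np.array([520,288,0])-s["ee_pos"])).round(1))
```

```text
4.35 [ 568.2 -292.9  309.3] 22.909696965030484
to pot [-102.5  308.1 -574.4]
```

View pics/l1.png

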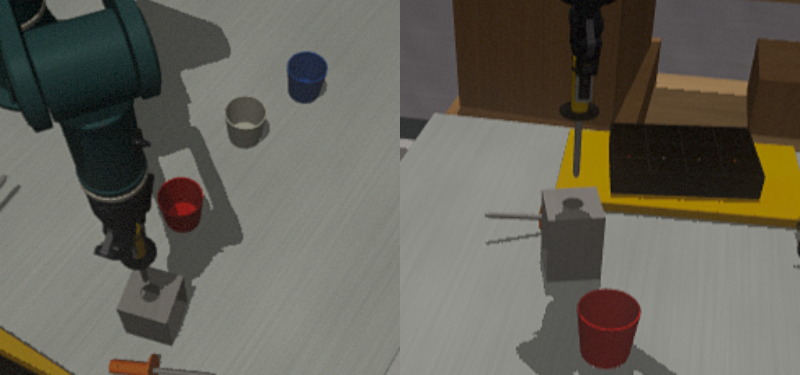

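The probe is held upright, with its tip at (577,175) in the right half. The stand hole is empty at (151,292) in the left half, and the blue pot is at (307,77). I carry it to the pot.

Emit:
{"name": "send_rows", "arguments": {
  "steps": [
    [[-3,0,-15],0,255],
    [[-8,0,-42],0,255],
    [[-14,0,-75],0,255],
    [[-20,0,-110],0,255],
    [[-26,0,-144],0,255]
  ]
}}

```text
clock: 4.87
ee_pos: [554.1, -144.4, 305.6]
orientation: [-0.093, 0.702, -0.7, 0.091]
contact_force: [0.2, 1.3, -1.2]
gripper_width: 23.2
```

Emit:
{"name": "send_rows", "arguments": {
  "steps": [
    [[-6,0,-32],0,255],
    [[-12,0,-64],0,255],
    [[-18,0,-96],0,255],
    [[-24,0,-128],0,255],
    [[-29,0,-160],0,255]
  ]
}}

```text
clock: 5.28
ee_pos: [540.8, 17.6, 306.0]
orientation: [-0.093, 0.701, -0.701, 0.091]
contact_force: [-0.3, -0.1, -0.9]
gripper_width: 22.9
```

Emit:
{"name": "send_rows", "arguments": {
  "steps": [
    [[-6,0,-32],0,255],
    [[-12,0,-64],0,255],
    [[-18,0,-96],0,255],
    [[-24,0,-128],0,255],
    [[-29,0,-160],0,255]
  ]
}}

```text
clock: 5.7
ee_pos: [527.4, 179.4, 306.0]
orientation: [-0.093, 0.701, -0.701, 0.091]
contact_force: [0.3, -0.6, -0.7]
gripper_width: 23.0
```

Emit:
{"name": "send_rows", "arguments": {
  "steps": [
    [[-5,0,-30],0,255],
    [[-10,0,-58],0,255],
    [[-15,0,-84],0,255],
    [[-18,0,-104],0,255],
    [[-18,0,-110],0,255]
  ]
}}

```text
clock: 6.12
ee_pos: [516.3, 291.5, 305.8]
orientation: [-0.094, 0.701, -0.701, 0.092]
contact_force: [-0.0, 0.0, -1.7]
gripper_width: 22.9
```

Run:
```python
from h import *
s=ctrl.sense();im=ctrl.capture("wrist");b=ctrl.capture("side")
print(s["clock"],s["ee_pos"].round(1),s["gripper_width"],s["orientation"].round(3))
cv2.imwrite("pics/p1w.png",im);cv2.imwrite("pics/p1s.png",b)
cv2.imwrite("pics/p1.png",cv2.hconcat([cv2.resize(im,(400,300)),cv2.resize(b,(400,300))]))
C=cam("side");S=cam("scene");T=s["ee_pos"]
print("exp tip side",proj(C,T-[0,0,147]),"guard",proj(C,T-[0,0,47]))
print("hole",plane(S,(198.7,270.2),115))
W=cam("wrist",s)
for st,c,m in blobs(im,*B,100): print(st,c)
for z in (80,): print("pot pred wrist",proj(W,(520,288,z)))
```

```text
6.1167 [516.3 291.5 305.8] 22.90204612750651 [-0.094  0.701 -0.701  0.092]
exp tip side [243.85016827 330.53547415] guard [243.27918317 286.52632104]
hole [ 574.04087386 -288.71236405  115.        ]
[ 222  125   70   64 3386] [257.20761961 156.22002363]
[   0  159   67  105 4907] [ 27.06541675 204.70919095]
pot pred wrist [254.82777911 159.93609394]
```

View pics/p1.png

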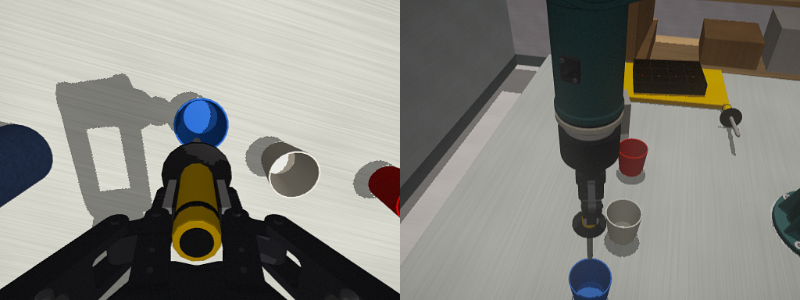

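The wrist view on the left shows the blue pot mouth ahead of the guard at (201,122). The side view shows the rod above the blue pot, with its tip near (589,258), which agrees with the prediction. I lower it after a small centring shift.

Emit:
{"name": "send_rows", "arguments": {
  "steps": [
    [[-4,0,5],0,255],
    [[-4,20,5],0,255],
    [[-4,40,5],0,255],
    [[-4,56,5],0,255],
    [[-4,64,5],0,255]
  ]
}}

```text
clock: 6.63
ee_pos: [522.6, 282.2, 241.0]
orientation: [0.093, -0.701, 0.702, -0.09]
contact_force: [0.6, -0.6, -1.4]
gripper_width: 23.2
```

Emit:
{"name": "send_rows", "arguments": {
  "steps": [
    [[0,12,0],0,255],
    [[0,26,0],0,255],
    [[0,40,0],0,255],
    [[0,50,0],0,255],
    [[0,53,0],0,255]
  ]
}}

```text
clock: 7.05
ee_pos: [522.8, 283.2, 188.8]
orientation: [0.092, -0.701, 0.701, -0.091]
contact_force: [-0.3, -0.0, -1.6]
gripper_width: 23.0
```

Emit:
{"name": "send_rows", "arguments": {
  "steps": [
    [[0,1,0],0,255],
    [[0,1,0],0,255],
    [[0,1,0],0,255],
    [[0,1,0],0,255],
    [[0,1,0],0,255]
  ]
}}

```text
clock: 7.47
ee_pos: [523.7, 284.8, 190.1]
orientation: [-0.092, 0.701, -0.701, 0.092]
contact_force: [-0.5, 0.8, -0.4]
gripper_width: 23.2
```

Run:
```python
from h import *
im=ctrl.capture("scene");b=ctrl.capture("side")
a=cv2.resize(im[70:150,250:360],(400,291));b=cv2.resize(b[264:384,180:320],(400,343))
cv2.imwrite("pics/d1.png",cv2.vconcat([a,b]))
```

```text
(no output)
```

View pics/d1.png

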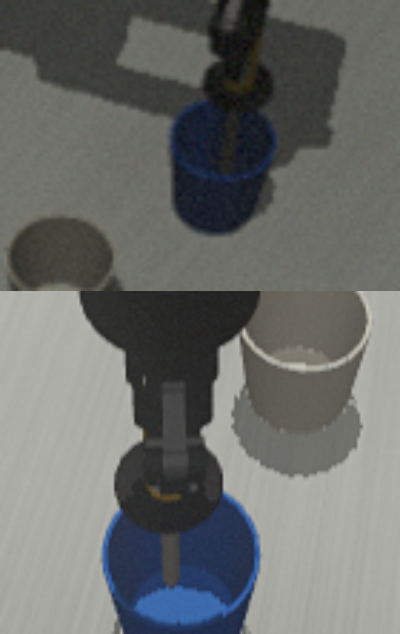

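The rod stands free inside the blue pot, with its tip at (171,585) in the lower crop about half-way down and clear of the walls. I raise it and return.

Emit:
{"name": "send_rows", "arguments": {
  "steps": [
    [[0,-10,0],0,255],
    [[0,-30,0],0,255],
    [[0,-55,0],0,255],
    [[0,-75,0],0,255],
    [[0,-90,0],0,255]
  ]
}}

```text
clock: 7.98
ee_pos: [524.0, 284.9, 282.3]
orientation: [-0.091, 0.701, -0.701, 0.093]
contact_force: [1.3, 0.2, -1.3]
gripper_width: 23.0
```

Emit:
{"name": "send_rows", "arguments": {
  "steps": [
    [[0,-20,0],0,255],
    [[0,-28,0],0,255],
    [[6,-28,30],0,255],
    [[12,-28,62],0,255],
    [[18,-28,95],0,255]
  ]
}}

```text
clock: 8.4
ee_pos: [530.2, 187.7, 307.8]
orientation: [-0.092, 0.701, -0.701, 0.093]
contact_force: [0.3, 0.7, -1.1]
gripper_width: 23.0
```

Emit:
{"name": "send_rows", "arguments": {
  "steps": [
    [[6,0,32],0,255],
    [[12,0,64],0,255],
    [[18,0,96],0,255],
    [[24,0,128],0,255],
    [[29,0,160],0,255]
  ]
}}

```text
clock: 8.82
ee_pos: [543.2, 24.6, 307.5]
orientation: [-0.092, 0.701, -0.701, 0.092]
contact_force: [1.1, -0.3, -0.4]
gripper_width: 23.1
```

Emit:
{"name": "send_rows", "arguments": {
  "steps": [
    [[6,0,32],0,255],
    [[12,0,64],0,255],
    [[18,0,96],0,255],
    [[24,0,128],0,255],
    [[29,0,160],0,255]
  ]
}}

```text
clock: 9.23
ee_pos: [556.5, -137.5, 307.5]
orientation: [-0.092, 0.701, -0.701, 0.092]
contact_force: [0.2, 0.1, -1.2]
gripper_width: 23.3
```

Emit:
{"name": "send_rows", "arguments": {
  "steps": [
    [[6,0,32],0,255],
    [[12,0,64],0,255],
    [[18,0,96],0,255],
    [[22,0,118],0,255],
    [[24,0,130],0,255]
  ]
}}

```text
clock: 9.65
ee_pos: [567.1, -270.8, 307.2]
orientation: [0.091, -0.701, 0.702, -0.091]
contact_force: [0.3, 0.3, -1.2]
gripper_width: 22.7
```

Run:
```python
from h import *
s=ctrl.sense();Q=R.from_quat(s["orientation"]).as_matrix()
print(s["clock"],s["ee_pos"].round(1),(Q.T@(np.array([567.7,-292.5,309])-s["ee_pos"])).round(1))
```

```text
9.65 [ 567.1 -270.8  307.2] [ 5.  -1.8 21.1]
```

Shift over the hole, then lower until the tip is just above the plate (tip about 125 mm, TCP about 272 mm), and check there.

Emit:
{"name": "send_rows", "arguments": {
  "steps": [
    [[3,0,12],0,255],
    [[5,0,19],0,255],
    [[5,10,19],0,255],
    [[5,25,19],0,255],
    [[5,32,19],0,255]
  ]
}}

```text
clock: 10.07
ee_pos: [566.5, -285.6, 273.2]
orientation: [-0.093, 0.702, -0.7, 0.092]
contact_force: [-0.5, 0.7, -1.8]
gripper_width: 22.9
```

Emit:
{"name": "send_rows", "arguments": {
  "steps": [
    [[0,0,0],0,255],
    [[0,0,0],0,255],
    [[0,0,0],0,255],
    [[0,0,0],0,255],
    [[0,0,0],0,255]
  ]
}}

```text
clock: 10.48
ee_pos: [567.7, -287.4, 276.1]
orientation: [0.092, -0.701, 0.701, -0.092]
contact_force: [-0.3, 1.0, -1.1]
gripper_width: 22.7
```

Run:
```python
from h import *
s=ctrl.sense();Q=R.from_quat(s["orientation"]).as_matrix()
im=ctrl.capture("scene");b=ctrl.capture("side")
print(s["clock"],s["ee_pos"].round(1),(Q.T@(np.array([567.7,-292.5,162.5])-s["ee_pos"])).round(1))
a=cv2.resize(im[220:320,140:270],(400,308));b=cv2.resize(b[60:190,200:370],(400,306))
cv2.imwrite("pics/r1.png",cv2.hconcat([a,b[:308]] if a.shape[0]==b.shape[0] else [a[:306],b]))
```

```text
10.4833 [ 567.7 -287.4  276.1] [  1.4 113.6   4.8]
```

View pics/r1.png

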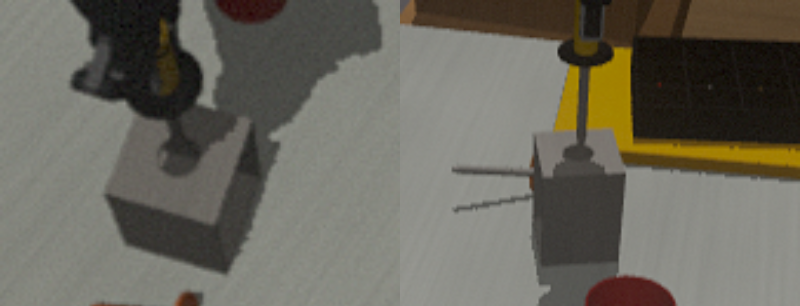

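Both halves show the tip directly over the hole, at (180,140) left and (582,142) right, within about 5 mm. I apply the small offset and lower.

Emit:
{"name": "send_rows", "arguments": {
  "steps": [
    [[0,0,5],0,255],
    [[0,8,5],0,255],
    [[0,22,5],0,255],
    [[0,38,5],0,255],
    [[0,52,5],0,255]
  ]
}}

```text
clock: 11.0
ee_pos: [568.4, -292.4, 222.0]
orientation: [-0.092, 0.701, -0.701, 0.092]
contact_force: [-1.1, -0.5, -0.8]
gripper_width: 23.0
```

Emit:
{"name": "send_rows", "arguments": {
  "steps": [
    [[0,14,0],0,255],
    [[0,28,0],0,255],
    [[0,42,0],0,255],
    [[0,52,0],0,255],
    [[0,56,0],0,255]
  ]
}}

```text
clock: 11.42
ee_pos: [567.6, -291.8, 165.1]
orientation: [-0.093, 0.702, -0.7, 0.091]
contact_force: [-0.6, 0.7, -0.7]
gripper_width: 23.1
```

Emit:
{"name": "send_rows", "arguments": {
  "steps": [
    [[0,0,0],0,255],
    [[0,0,0],0,255],
    [[0,0,0],0,255],
    [[0,0,0],0,255],
    [[0,0,0],0,255]
  ]
}}

```text
clock: 11.83
ee_pos: [569.0, -292.5, 168.2]
orientation: [0.092, -0.701, 0.701, -0.092]
contact_force: [0.2, 0.5, -1.0]
gripper_width: 22.8
```

Emit:
{"name": "send_rows", "arguments": {
  "steps": [
    [[0,1,0],0,255],
    [[0,2,0],0,255],
    [[0,3,0],0,255],
    [[0,4,0],0,255],
    [[0,4,0],0,255]
  ]
}}

```text
clock: 12.25
ee_pos: [568.4, -292.1, 163.0]
orientation: [-0.092, 0.701, -0.701, 0.092]
contact_force: [0.4, 0.1, -1.6]
gripper_width: 22.8
```

Emit:
{"name": "send_rows", "arguments": {
  "steps": [
    [[0,0.5,0],0,255],
    [[0,1,0],0,255],
    [[0,1,0],0,255],
    [[0,1,0],0,255],
    [[0,1,0],0,255]
  ]
}}

```text
clock: 12.67
ee_pos: [568.6, -292.3, 162.4]
orientation: [-0.092, 0.701, -0.701, 0.092]
contact_force: [0.1, 0.8, -0.4]
gripper_width: 23.0
```

Emit:
{"name": "send_rows", "arguments": {
  "steps": [
    [[0,0.5,0],0,255],
    [[0,1,0],0,255],
    [[0,1,0],0,255],
    [[0,1,0],0,255],
    [[0,1,0],0,255]
  ]
}}

```text
clock: 13.08
ee_pos: [568.6, -292.2, 162.3]
orientation: [0.092, -0.701, 0.701, -0.092]
contact_force: [-1.5, 1.9, 6.8]
gripper_width: 23.0
```

The contact force is now +6.8 N, so the guard is seated. I release, wait, then rise straight up.

Emit:
{"name": "send_rows", "arguments": {
  "steps": [
    [[0,-0.5,0],0,200],
    [[0,-0.5,0],0,150],
    [[0,-0.5,0],0,80],
    [[0,-0.5,0],0,0],
    [[0,-0.5,0],0,0]
  ]
}}

```text
clock: 13.5
ee_pos: [568.6, -292.3, 161.6]
orientation: [-0.092, 0.701, -0.701, 0.092]
contact_force: [-0.2, -0.2, -0.3]
gripper_width: 70.4
```

Emit:
{"name": "send_rows", "arguments": {
  "steps": [
    [[0,0,0],0,0],
    [[0,0,0],0,0],
    [[0,0,0],0,0],
    [[0,0,0],0,0],
    [[0,0,0],0,0]
  ]
}}

```text
clock: 13.92
ee_pos: [568.6, -292.2, 161.7]
orientation: [-0.092, 0.701, -0.701, 0.092]
contact_force: [-0.1, -0.4, -0.3]
gripper_width: 85.1
```

Emit:
{"name": "send_rows", "arguments": {
  "steps": [
    [[0,-10,0],0,0],
    [[0,-25,0],0,0],
    [[0,-45,0],0,0],
    [[0,-70,0],0,0],
    [[0,-95,0],0,0]
  ]
}}

```text
clock: 14.33
ee_pos: [568.3, -292.0, 258.2]
orientation: [-0.092, 0.701, -0.701, 0.092]
contact_force: [-0.1, -0.5, -0.4]
gripper_width: 85.2
```

Emit:
{"name": "send_rows", "arguments": {
  "steps": [
    [[0,-20,0],0,0],
    [[0,-40,0],0,0],
    [[0,-50,0],0,0],
    [[0,-50,0],0,0],
    [[0,-50,0],0,0]
  ]
}}

```text
clock: 14.75
ee_pos: [568.6, -292.3, 307.1]
orientation: [0.092, -0.701, 0.701, -0.092]
contact_force: [-0.5, -0.3, -1.4]
gripper_width: 85.3
```

Emit:
{"name": "send_rows", "arguments": {
  "steps": [
    [[0,0,0],0,0],
    [[0,0,0],0,0],
    [[0,0,0],0,0],
    [[0,0,0],0,0],
    [[0,0,0],0,0]
  ]
}}

```text
clock: 15.17
ee_pos: [568.4, -292.1, 306.1]
orientation: [-0.092, 0.701, -0.701, 0.092]
contact_force: [0.2, 0.0, 0.8]
gripper_width: 85.1
```

Run:
```python
from h import *
im=ctrl.capture("scene");b=ctrl.capture("side");w=ctrl.capture("wrist")
a=cv2.resize(im,(400,300));c=cv2.resize(b[60:210,190:390],(400,300));w=cv2.resize(w,(400,300));b=cv2.resize(b,(400,300))
cv2.imwrite("pics/f1.png",cv2.vconcat([cv2.hconcat([a,c]),cv2.hconcat([w,b])]))
```

```text
(no output)
```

View pics/f1.png

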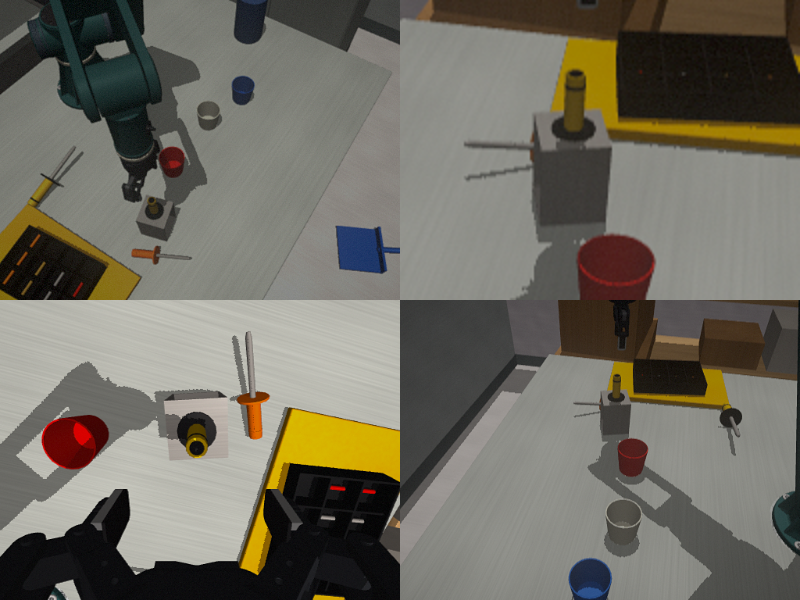

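The probe hangs upright in the stand by its guard, at (574,100) in the top right. The gripper is clear above it, and the blue pot stands at (243,90) in the top left. Both look-alike probes lie on the counter. I check the pot's position and hand in.

Run:
```python
from h import *
b=ctrl.capture("side")
for st,c,m in blobs(b,*B): print(st,c.round(1))
print(ctrl.sense()["clock"],ctrl.close_job())
```

```text
[ 216  331   55   53 2006] [244.9 359.7]
the job is handed in; nothing more can be done
15.3667 None
```

The probe had its dip and is back in the stand, and I handed the job in at 15.4 s. I lifted the small yellow probe out of the steel stand and lowered its tip into the blue pot, to about 43 mm above the counter (rim at 80 mm). I then put it back hanging by its guard and let go.

- **Last checks:** in the final pictures the probe hangs upright in the stand with the gripper open and clear above it. The blue pot's outline in the side view has the same bounds as at the start, so it has not moved. The highest wrist force reading I saw was about 7 N, as the guard touched the stand.
- **Look-alikes fell over:** the orange probe and the large yellow probe both fell during the job and now lie on the counter. They had been standing on their tips. I didn't see the gripper touch either one, and the force readings stayed near zero, but I can't rule out that I disturbed them. Nothing fell off the work surface.
- **Disagreement:** the cameras differed by up to about 6 mm on where the probe stood. I used positions in between, and both the grasp and the return fitted.

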